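# Run the boat hook out through the hatch and hold it

## Robot

A 7-joint arm with a two-finger parallel gripper is mounted at the origin on the work surface. World frame = base frame: x ahead of the robot, y to its left, z up, the work surface at z = 0. Lengths are in m, angles in degrees, forces in N, time in s.
With the tool pointing down it reaches from about 0.4 to 0.925 m from the base axis. Payload 4.1 kg.
Tool frame: the origin (TCP) lies on the centre line of the jaws, within the pads' length; the fingertips stand 17 mm ahead of it and the grasp point (between the pads) lies 2 mm behind it; z points along the fingers, x is the direction in which the jaws open and shut, and the axes are right-handed (so a half turn about z gives the same grasp; the last joint's range is limited). The gripper opens to 85 mm and grips with 20 to 120 N. Pads are 22 mm wide; open, the fingers measure 114 mm over their backs; the gripper's body (76 mm by 85 mm) begins 54 mm behind the grasp point. The pads swing forward as they close: fully open they stand 13 mm farther back than shut.
Start: joints at [-78.61, 22.827, 2.584, 88.041, -1.071, 69.15, -2.905], TCP at [0.191, 0.621, 0.248] pointing down, gripper open.
Joint ranges: [-161.44, 161.44], [-28.35, 127.94], [-78.24, 83.42], [0, 140.83], [-78.03, 258.03], [13.02, 114.36], [-168.23, 168.23]. Speed limits (degrees/s): [147.25, 147.25, 180, 180, 180, 180, 180].

## Interface

Orientations are given as a 3x3 rotation matrix whose columns are the frame's x, y, z axes.
In Python, from plant import arm, readout, vision, close_job gives the robot as it stands. Calls block until the motion is done:
- arm.reach(position, orientation): joint-space move of the TCP to a pose.
- arm.move_l(position, rot=None, v=0.15): straight line of the TCP; rot=None keeps the orientation; v is the mean speed in m/s.
- arm.movej(angles): joint-space move.
- arm.grip(opening, grasp_force=None): opening from 0.0 (shut) to 1.0 (fully open); grasp_force is the grip in N (None keeps the last); returns when the fingers have stopped.
- arm.wait(seconds).
- arm.solve_ik(position, orientation): joint angles nearest the present ones, or None.
- readout.state(): the state.
- vision.snapshot(name): name is "scene" or "top"; returns a dict with "pixels" (384x512x3 uint8, blue, green, red), "intrinsics" (3x3 intrinsics, pixels), "world_from_camera" (4x4, takes a point from camera to world coordinates). Camera axes: x right, y down, z forward; pixel columns grow to the right and rows downward; lengths in m; the calibration is good to about 2 mm. A picture is of the moment at which its call begins. There is no depth.
A pose or a line that the arm cannot do raises arm.MotionError and nothing moves.
- close_job(): hands the job in, once; it reports no verdict.
The state is a dict: "time": time; "q": joint angles; "dq": joint speeds; "joint_torque": joint torques, N m; "eef_pos": TCP position; "orientation": TCP orientation; "ft_force": force on the tool from outside, world axes, zero at the start; "wrist_torque": the same for the moment, N m; "opening": opening from 0.0 (shut) to 1.0 (fully open).
Only numpy, scipy, OpenCV 4.12 (cv2) and the standard library are available. Lean on these libraries where they do the work, as an engineer would, in place of code of your own. Each camera call takes 0.05 s, during which the arm holds its last target.

## Task

Get the telescopic boat hook out through the little hatch: first raise the hatch's sash all the way by the wooden bar on its top edge and leave it up, then press the lock button on the pole all the way down. Then pull the upright wooden grip along the pole towards the hatch, past the first stop to the second stop, and finish still holding it there fully extended (a spring draws it back in if you let go); leave the tackle lying around it where it is.

Things in the scene. Friction and masses are not known exactly. Their poses are not given: they have to be found in the camera images.
- station: Fixed stand: a pine plank 160 x 660 x 18 mm flat on the work surface. Origin on the work surface below the lock button; y axis along the pole towards the hatch (the way it extends), x across, z up. Plank y = -230 to 430 mm. Pole axis x = 0, 75 mm up; outer tube 28 mm thick, y = -225 to 36 mm. Black lock housing 36 (x) x 50 (y) mm around y = 0, top 103 mm up.
- hatch_sill (a point): Middle of the hatch's sill, 30 mm above the work surface, 340 mm from the lock button along the station's +y. On either side stands a dark grooved post, 66 to 90 mm from here along the station's x axis, 40 mm deep along y and 200 mm high; no beam joins their tops. The sash slides between them.
- sash_handle (a point): Centre of the round birch bar on top of the wooden sash: 18 mm thick, 80 mm long along the station's x axis, on two thin stems, with a 27 mm gap below it. The sash panel right below is 12 mm thick (y), 148 mm wide, 118 mm high. 185 mm above the work surface with the sash shut, 285 mm fully raised.
- sash (a joint): Height of the sash in m: 0 shut, 0.10 fully raised (end stop). It slides straight up, takes about 10 N to lift, and stays where it is left.
- lock_button_top (a point): Centre of the top face of the round steel lock button, 24 mm in diameter, on top of the black lock housing. It is 115 mm above the work surface when up and 107 mm when fully pressed.
- lock_button (a joint): How far the lock button is pushed down, in m: 0 up, 0.008 fully down (end stop). It takes about 3 N and stays where it is left. Pressed by less than about 6 mm the pole remains locked at the first stop.
- grip (a point): Upright turned birch grip on the sliding pole; origin on its axis at mid-height for grasping, 113 mm above the work surface. 22 mm thick from 20 mm below to 14 mm above the origin, a 27 mm head ends 31 mm above it; a 25 mm thick collar has its top 25 mm below it. Pole in: 100 mm from the lock button towards the hatch. Axes parallel to the station's: pull along +y.
- hook_tip (a point): Blunt front end of the black hook at the pole's tip, on the pole axis, 199 mm ahead of the grip towards the hatch. A raised sash lets it pass under; a shut one blocks it.
- pole (a joint): How far the pole is extended, in m: 0 in, 0.045 at the first stop (where it is locked while the button is up), 0.13 at the second stop (end stop). A spring draws it back in with 4 to 6 N.
- fly_box: Bystander: flat closed oak fly box, 75 x 115 x 22 mm, lying on the work surface on the far side of the stand. Origin at the centre of its underside.
- cod_jig: Bystander: chrome cod jig, a bar 22 x 125 x 14 mm long along its y axis, lying on the plank beside the sliding pole, on the near side. Origin at the centre of its underside, 18 mm above the work surface.
- sinker: Bystander: grey conical lead sinker, 42 mm in diameter and 44 mm high, standing on the far side of the stand. Origin at the centre of its underside.
- pliers: Bystander: steel split-ring pliers with green grips, about 45 x 150 x 11 mm, long along its y axis, lying on the plank beside the outer tube, on the far side. Origin on its underside near the pivot, 18 mm above the work surface.

How it is judged (in metres and radians):
On the way, in this order (a step that is already met when the one before it is completed fails the run):
1. the sash is fully raised, with the button still up and the pole still in (value of joint sash above 0.09 m and value of joint lock_button below 0.004 m and value of joint pole below 0.02 m), for 0.2 s.
2. the lock button is pressed down, with the pole still short of the second stop (value of joint lock_button above 0.0065 m and value of joint pole below 0.06 m), for 0.1 s.
3. the grip is held with the pole at the second stop (value of joint pole above 0.122 m and contact force between the fingers and pole above 2 N), for 0.3 s.
At the end, for the whole second after the job is handed in: The pole is at its second stop (within 8 mm) and still, held there by the fingers on the grip with more than 2 N; the sash is up (within 15 mm of its top) and the lock button is down (within 2 mm). The sliding pole's spring would pull it in if it were let go (all of step 3 and velocity of joint pole between -0.02 and 0.02 m/s and value of joint sash above 0.085 m and value of joint lock_button above 0.006 m); the arm keeps its last pose, push and grip.
It fails at once if a bystander (fly box, jig, sinker or pliers) is moved by more than 25 mm (distance of any of fly_box, cod_jig, sinker, pliers from where it was at the start of the episode above 0.025 m).
It also fails if it takes over 51 s, if anything falls off the work surface, if the arm or the gripper's body presses on something with over 40 N, if the wrist force passes 120 N, or if a joint passes its speed limit or range.

## Working session

There is one attempt and no reset: what is moved stays moved. The work goes in short steps, each a Python script; the robot and the scene stay as the last script left them, time stands still between calls to the robot, and variables do not carry over. Pictures are saved under pics/ and viewed, and the job is handed in when it is done.

```bash
mkdir -p pics; python3 - <<'E'
from plant import arm, readout, vision
import cv2,numpy as np,json
for n in("scene","top"):
    s=vision.snapshot(n); cv2.imwrite(f"pics/{n}0.png",s["pixels"])
    np.savez(f"{n}0.npz",**s); print(n,s["intrinsics"],s["world_from_camera"])
s=readout.state();print(s["time"],s["eef_pos"],s["orientation"],s["ft_force"],s["opening"])
E
```

```text
scene [[452.8414918    0.         257.44363125]
 [  0.         452.8414918  182.79458022]
 [  0.           0.           1.        ]] [[ 0.45286946  0.68854428 -0.56640624  1.11567531]
 [ 0.89150924 -0.35753698  0.27817007 -0.31309687]
 [-0.01097876 -0.63093112 -0.77576117  0.90563183]
 [ 0.          0.          0.          1.        ]]
top [[416.78373315   0.         254.42561809]
 [  0.         416.78373315 192.75596695]
 [  0.           0.           1.        ]] [[-0.02232121 -0.99189736  0.12506553  0.47225011]
 [-0.99955057  0.01963753 -0.02265028 -0.03516438]
 [ 0.02001077 -0.1255149  -0.9918899   1.05647277]
 [ 0.          0.          0.          1.        ]]
0.1 [0.19052659 0.62085834 0.24732088] [[ 2.93279363e-01  9.56026696e-01 -4.14118490e-04]
 [ 9.56024961e-01 -2.93279622e-01 -1.82671701e-03]
 [-1.86784275e-03  1.39830788e-04 -9.99998246e-01]] [0.08580282 0.41731663 0.31401826] 1.0003106715547065
```

```bash
sleep 5; ls; ls pics
```

```text
pics
scene0.npz
top0.npz
scene0.png
top0.png
```

View pics/scene0.png

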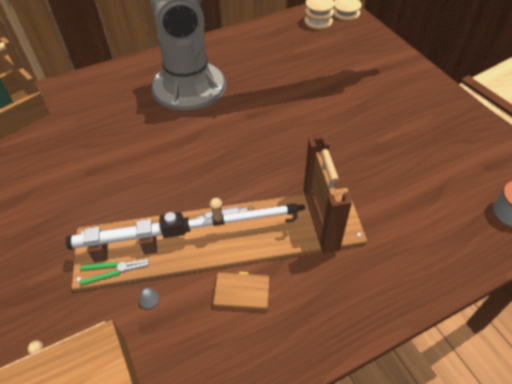

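View pics/top0.png

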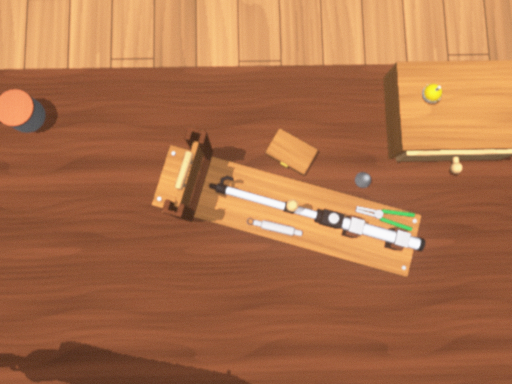

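```bash
python3 - <<'E'
import cv2
t=cv2.imread("pics/top0.png");s=cv2.imread("pics/scene0.png")
def crop(im,x,y,w,h,f,n):cv2.imwrite(n,cv2.resize(im[y:y+h,x:x+w],None,fx=f,fy=f,interpolation=cv2.INTER_CUBIC))
crop(t,145,120,140,110,5.7,"pics/t1.png");crop(t,280,180,150,100,5.3,"pics/t2.png")
crop(s,60,180,160,115,5,"pics/s1.png");crop(s,200,130,170,125,4.7,"pics/s2.png")
E
```

```text
(no output)
```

View pics/t1.png

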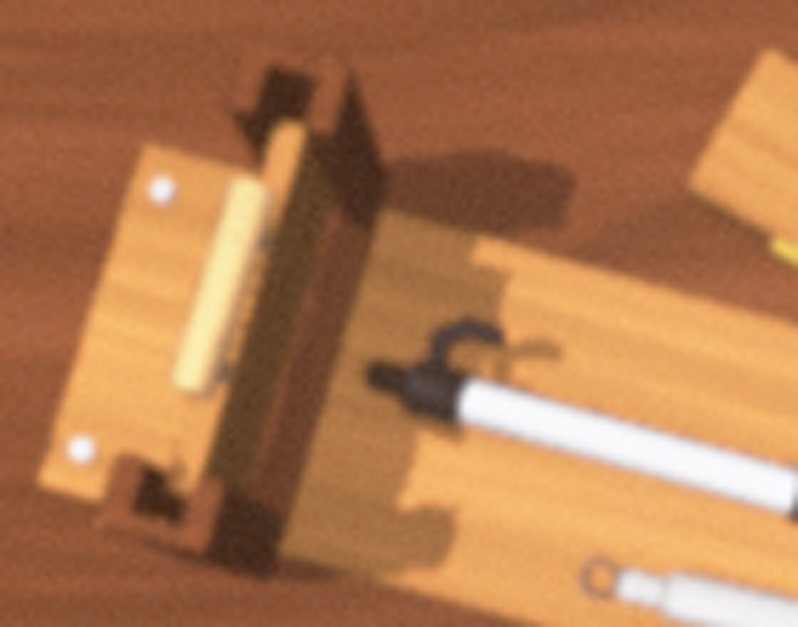

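View pics/t2.png

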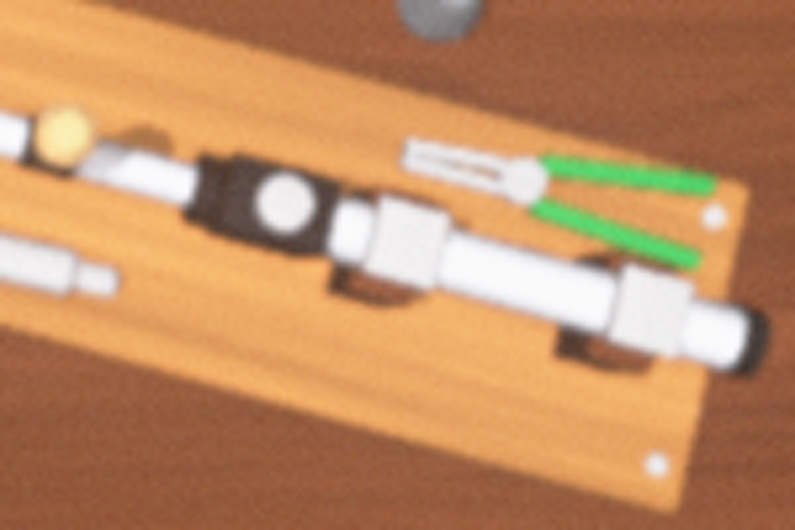

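View pics/s1.png

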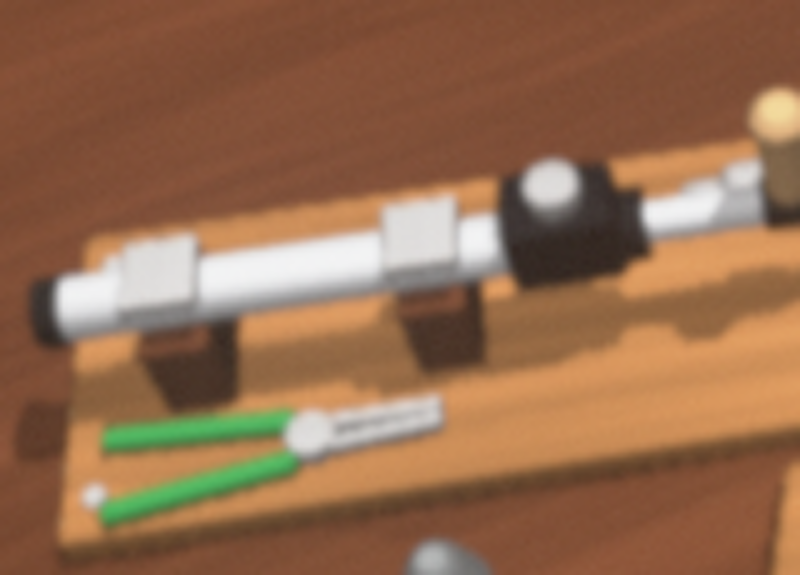

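View pics/s2.png

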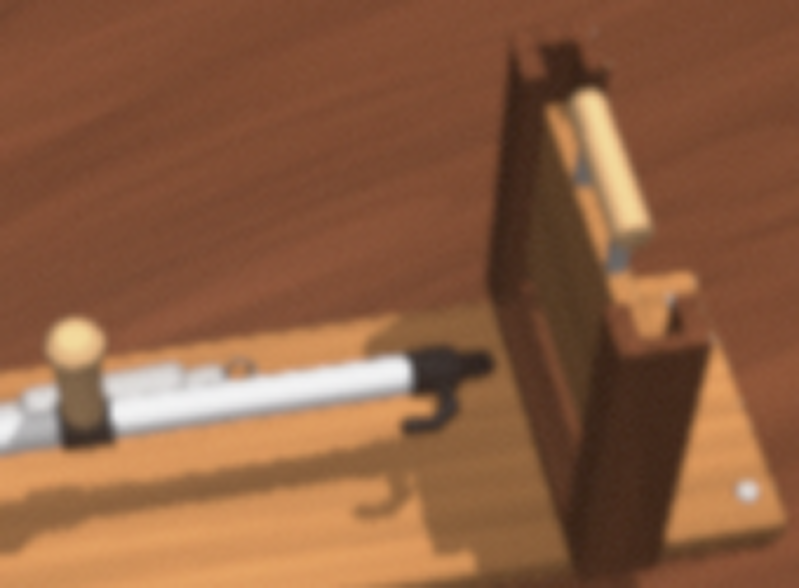

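```bash
cat > h.py <<'E'
import numpy as np, cv2
from scipy.optimize import least_squares
def proj(s,P):
    T=np.linalg.inv(s["world_from_camera"]);p=T[:3,:3]@P+T[:3,3];q=s["intrinsics"]@p;return q[:2]/q[2]
def st(p,P):
    c,s=np.cos(p[2]),np.sin(p[2]);return np.array([p[0]+c*P[0]-s*P[1],p[1]+s*P[0]+c*P[1],P[2]])
E
python3 - <<'E'
from h import *
T=np.load("top0.npz");S=np.load("scene0.npz")
# yaw ~ ; far side = +x station?
obs=[(T,(334,218.1),(0,0,.115)),(T,(183.8,170),(0,.34,.187)),(T,(291.9,205.8),(0,.1,.140)),
(T,(420.6,214.9),(.08,-.23,.018)),(T,(407.4,276.2),(-.08,-.23,.018)),(T,(170.4,146.3),(.08,.43,.018)),(T,(152.4,205.4),(-.08,.43,.018)),
(S,(170.4,216.6),(0,0,.115)),(S,(330.2,164.7),(0,.34,.187)),(S,(216.2,202.8),(0,.1,.135))]
f=lambda p:np.concatenate([proj(s,st(p,np.array(P)))-u for s,u,P in obs])
r=least_squares(f,[.5,-.1,-.2]);p=r.x
print(p,np.degrees(p[2]));print(r.fun.reshape(-1,2).round(1))
for n,P in dict(button=(0,0,.115),grip=(0,.1,.113),grip2=(0,.23,.113),bar=(0,.34,.185)).items():print(n,st(p,P),np.hypot(*st(p,P)[:2]))
np.save("p.npy",p)
E
```

```text
[ 0.53039005 -0.23413711 -0.28887194] -16.551142840245465
[[-0.8 -0.4]
 [ 0.6  2.8]
 [-0.1 -0.8]
 [ 0.6 -1.1]
 [ 0.   0. ]
 [-1.4 -1.3]
 [-2.   0.2]
 [-0.1 -2.1]
 [-2.1  4.9]
 [-0.1 -1. ]]
button [ 0.53039005 -0.23413711  0.115     ] 0.579770469935832
grip [ 0.55887716 -0.13828053  0.113     ] 0.5757301350100326
grip2 [ 0.5959104  -0.01366697  0.113     ] 0.596067107021048
bar [0.62724622 0.09177527 0.185     ] 0.6339247003204733
```

```bash
python3 - <<'E'
from h import *
T=np.load("top0.npz");S=np.load("scene0.npz");p=np.load("p.npy")
def tri(a,b,s0):
    r=least_squares(lambda P:np.r_[proj(T,P)-a,proj(S,P)-b],s0)
    c,s=np.cos(p[2]),np.sin(p[2]);d=r.x-[p[0],p[1],0]
    return r.x.round(4),np.round([c*d[0]+s*d[1],-s*d[0]+c*d[1],d[2]],4),r.fun.round(1)
print("button",tri((334,218.1),(170.4,216.6),[.5,-.2,.1]))
t=lambda u,v:np.array((u,v))/5.7+(145,120)
s=lambda u,v:np.array((u,v))/4.7+(200,130)
print("bar far",tri(t(248,180),s(635,232),[.6,.1,.2]))
print("bar near",tri(t(193,388),s(592,95),[.6,.1,.2]))
print("grip",tri((291.9,205.8),(216.2,202.8),[.5,-.1,.14]))
E
```

```text
button (array([ 0.5303, -0.2362,  0.1083]), array([ 0.0005, -0.002 ,  0.1083]), array([-0.5, -0.2, -0.5, -0. ]))
bar far (array([0.6683, 0.0801, 0.2055]), array([0.0427, 0.3405, 0.2055]), array([ 0.1,  0.1,  0.2, -0. ]))
bar near (array([0.5932, 0.1023, 0.208 ]), array([-0.0357,  0.3404,  0.208 ]), array([-1.2, -0.6, -1.3,  0.2]))
grip (array([ 0.5582, -0.1388,  0.1308]), array([-0.0005,  0.0994,  0.1308]), array([-0.3, -0.1, -0.3,  0. ]))
```

```bash
python3 - <<'E'
from h import *
T=np.load("top0.npz");S=np.load("scene0.npz")
t=lambda u,v:np.array((u,v))/5.7+(145,120)
s=lambda u,v:np.array((u,v))/4.7+(200,130)
s1=lambda u,v:np.array((u,v))/5+(60,180)
obs=[(T,(334,218.1),(0,0,.115)),(T,(291.9,205.8),(0,.1,.140)),
(T,(420.6,214.9),(.08,-.23,.018)),(T,(407.4,276.2),(-.08,-.23,.018)),(T,(170.4,146.3),(.08,.43,.018)),(T,(152.4,205.4),(-.08,.43,.018)),
(S,(170.4,216.6),(0,0,.115)),(S,(216.2,202.8),(0,.1,.135)),(S,s1(62,550),(.08,-.23,.018)),(S,s1(92,240),(-.08,-.23,.018)),(S,s(785,525),(.08,.43,.018))]
f=lambda p:np.concatenate([proj(s_,st(p,np.array(P)))-u for s_,u,P in obs])
r=least_squares(f,[.5,-.1,-.2],loss='soft_l1');p=r.x
print(p,np.degrees(p[2]));print(f(p).reshape(-1,2).round(1))
np.save("p.npy",p)
for h in(.185,.195,.205):
  print(h,"T",[((proj(T,st(p,np.array((x,.34,h))))-(145,120))*5.7).round() for x in(-.04,.04)],"S",[((proj(S,st(p,np.array((x,.34,h))))-(200,130))*4.7).round() for x in(-.04,.04)])
print("posttop",[((proj(S,st(p,np.array((x,y,.2))))-(200,130))*4.7).round() for x in(-.09,-.066,.066,.09) for y in(.32,.36)])
E
```

```text
[ 0.53139969 -0.23518039 -0.28904048] -16.56079969818058
[[-0.4 -0.9]
 [ 0.4 -1.3]
 [ 1.  -1.5]
 [ 0.4 -0.4]
 [-1.  -1.7]
 [-1.6 -0.3]
 [-0.4 -1.6]
 [-0.4 -0.5]
 [-0.9 -2.1]
 [-1.8 -1.6]
 [ 0.5 -3.1]]
0.185 T [array([197., 402.]), array([259., 197.])] S [array([576., 126.]), array([626., 260.])]
0.195 T [array([193., 398.]), array([255., 191.])] S [array([579., 111.]), array([629., 246.])]
0.205 T [array([188., 395.]), array([251., 185.])] S [array([581.,  96.]), array([632., 231.])]
posttop [array([509.,  32.]), array([592.,  21.]), array([522.,  69.]), array([607.,  57.]), array([602., 292.]), array([694., 278.]), array([618., 337.]), array([711., 323.])]
```

```bash
cat >> h.py <<'E'
p=np.load("p.npy")
c_,s_=np.cos(p[2]),np.sin(p[2])
R=np.array([[-s_,c_,0],[c_,s_,0],[0,0,-1.]])
E
python3 - <<'E'
from h import *
from plant import arm, readout, vision
print(R)
for P in((0,.34,.27),(0,.34,.195),(0,.34,.3),(0,0,.2),(0,0,.12),(0,.1,.111),(0,.23,.111)):
    print(P,arm.solve_ik(st(p,P),R))
arm.reach(st(p,(0,.34,.265)),R)
for n in("scene","top"):cv2.imwrite(f"pics/{n}1.png",vision.snapshot(n)["pixels"])
s=readout.state();print(s["time"],s["eef_pos"],s["ft_force"])
a=cv2.imread("pics/scene1.png")[90:215,220:390];b=cv2.imread("pics/top1.png")[110:230,120:260]
cv2.imwrite("pics/c1.png",np.hstack([cv2.resize(a,(400,300),interpolation=2),cv2.resize(b,(350,300),interpolation=2)]))
E
```

```text
[[ 0.28503264  0.95851781  0.        ]
 [ 0.95851781 -0.28503264  0.        ]
 [ 0.          0.         -1.        ]]
(0, 0.34, 0.27) [-36.03363832  23.2115142   32.80651813  89.30110146 -13.02600967
  71.33524336  72.28405838]
(0, 0.34, 0.195) [-34.23858559  26.46430898  30.30437298  94.37078708 -14.59986362
  63.1374051   73.53238409]
(0, 0.34, 0.3) [-36.21745282  22.11808847  33.12930241  86.8970879  -12.32105019
  74.65078315  71.687604  ]
(0, 0, 0.2) [-10.01612947  21.93308752  38.0540566  101.77541543 -15.18896751
  61.49478211 106.79059974]
(0, 0, 0.12) [ -8.02734071  27.52232901  36.11424063 105.97302507 -19.96143015
  52.92000053 110.6679185 ]
(0, 0.1, 0.111) [-25.21764933  31.36266685  46.65597323 107.0951267  -28.02326374
  53.66871822 107.85939776]
(0, 0.23, 0.111) [-29.30853588  29.67030066  35.40800653 104.10587263 -21.07188526
  52.91133316  88.91402679]
2.6417 [0.62815949 0.09199379 0.26482997] [-0.56007832  0.84145364  0.13401852]
```

View pics/c1.png

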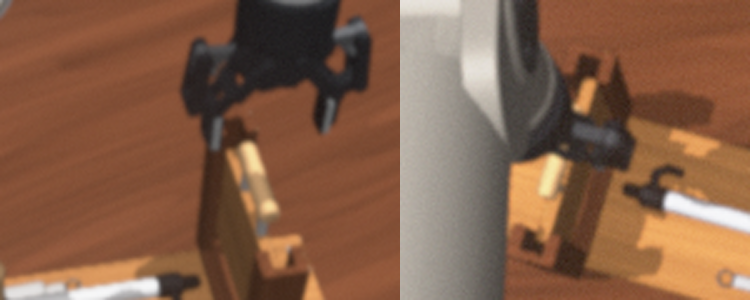

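The open jaws straddle the bar (crop left: bar 245,150–270,210; fingertips 215,150 and 325,130). I'm descending now.

```bash
python3 - <<'E'
from h import *
from plant import arm, readout, vision
arm.move_l(st(p,(0,.34,.195)),v=.08)
s=readout.state();print(s["time"],s["eef_pos"],s["ft_force"])
a=vision.snapshot("scene")["pixels"][110:220,260:390]
cv2.imwrite("pics/c2.png",cv2.resize(a,(780,660))[:600])
E
```

```text
3.6667 [0.62880333 0.09067135 0.19560839] [ 0.04278083 -0.76427756  0.43347837]
```

View pics/c2.png

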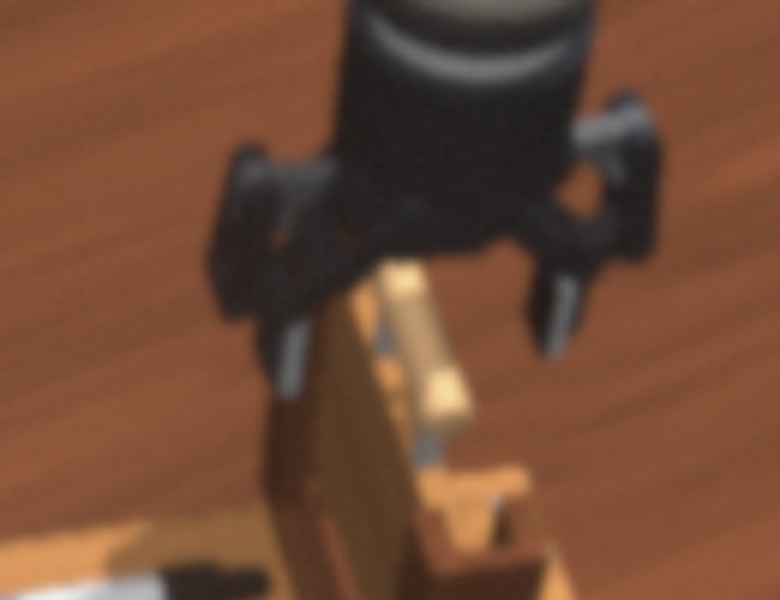

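```bash
python3 - <<'E'
from h import *
from plant import arm, readout, vision
arm.move_l(st(p,(0,.34,.199)),v=.05)
arm.grip(0.0,60)
s=readout.state();print(s["time"],s["eef_pos"],s["ft_force"],s["opening"])
arm.wait(.1)
arm.move_l(st(p,(0,.34,.22)),v=.06)
s=readout.state();print(s["time"],s["eef_pos"],s["ft_force"],s["opening"])
a=vision.snapshot("scene")["pixels"][110:210,260:390]
cv2.imwrite("pics/c3.png",cv2.resize(a,(780,600)))
E
```

```text
4.6083 [0.62801918 0.08989315 0.1989266 ] [-1.61467781 -2.40091428  0.63137973] 0.19016012963394718
5.2083 [0.6279958  0.08991121 0.21994517] [-0.6602066  -5.01838307 -4.87816659] 0.19168754675834737
```

View pics/c3.png

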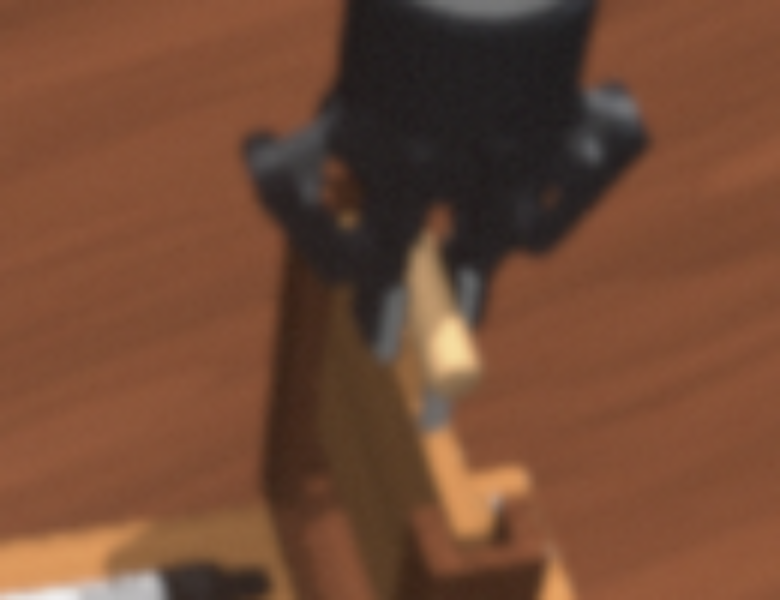

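The bar is held between the pads (390–470, 320) and the sash has risen with it. I'll continue to the end stop, watching the force.

```bash
python3 - <<'E'
from h import *
from plant import arm, readout, vision
arm.move_l(st(p,(0,.338,.277)),v=.08)
z=.277
while z<.305:
    s=readout.state();print(s["time"],s["eef_pos"],s["ft_force"].round(1) if hasattr(s["ft_force"],'round') else s["ft_force"])
    if s["ft_force"][2]<-25: break
    z+=.003; arm.move_l(st(p,(0,.338,z)),v=.03)
a=vision.snapshot("scene")["pixels"][60:210,230:420]
cv2.imwrite("pics/c4.png",cv2.resize(a,(760,600)))
E
```

```text
6.125 [0.62790568 0.08984816 0.27705041] [ 3.6  0.3 -9.1]
6.375 [0.62782858 0.08980618 0.27718452] [  7.9   0.1 -21.1]
6.625 [0.62772524 0.08981102 0.27730035] [ 13.2   0.  -33. ]
```

View pics/c4.png

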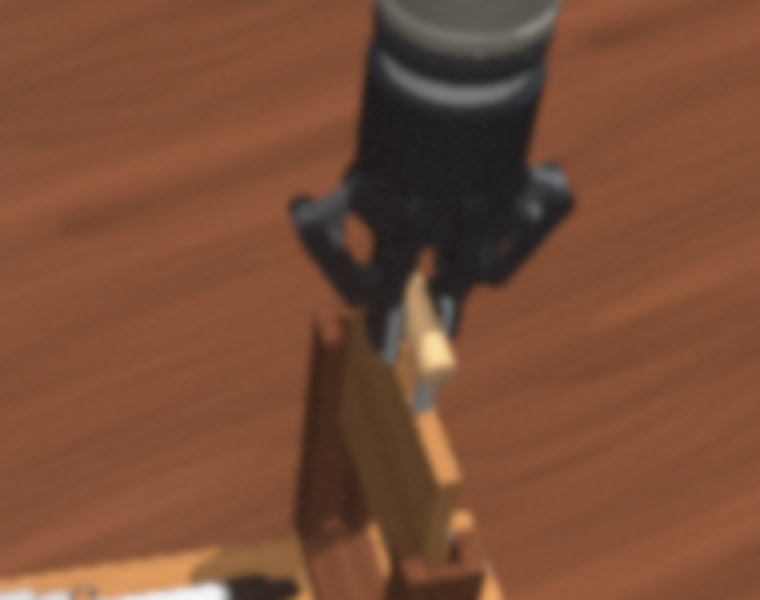

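```bash
python3 - <<'E'
from h import *
from plant import arm, readout, vision
arm.move_l(st(p,(0,.338,.2765)),v=.03)
arm.wait(.2)
s=readout.state();print(s["time"],s["ft_force"])
arm.grip(1.0)
arm.move_l(st(p,(0,.339,.34)),v=.12)
s=readout.state();print(s["time"],s["ft_force"],s["eef_pos"])
S=vision.snapshot("scene")
for z in(.265,.275,.285,.295):print(z,[((proj(S,st(p,np.array((x,.34,z))))-(230,60))*4).round() for x in(-.04,.04)])
a=S["pixels"][60:210,230:420]
cv2.imwrite("pics/c5.png",cv2.resize(a,(760,600)))
E
```

```text
7.2417 [ 3.01177697  2.81400807 -7.56676601]
8.6 [0.69825927 0.87426595 0.11760331] [0.62765678 0.08983596 0.33933317]
0.265 [array([387., 280.]), array([433., 396.])]
0.275 [array([389., 265.]), array([436., 382.])]
0.285 [array([391., 251.]), array([438., 367.])]
0.295 [array([393., 236.]), array([441., 352.])]
```

View pics/c5.png

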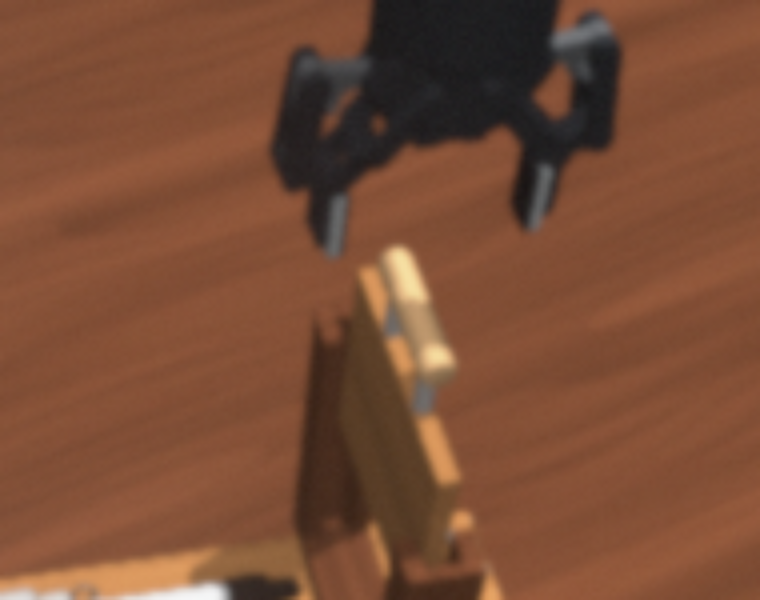

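The bar ends at (397,255) and (438,360) match the fully raised height of 0.285 m, and the sash stays up. Next is the button.

```bash
python3 - <<'E'
from h import *
from plant import arm, readout, vision
arm.move_l(st(p,(0,.2,.34)),v=.25)
arm.grip(0.0)
arm.reach(st(p,(0,-.001,.16)),R)
s=readout.state();print(s["time"],s["ft_force"],s["eef_pos"],s["opening"])
S=vision.snapshot("scene");a=S["pixels"][150:270,110:262]
b=vision.snapshot("top")["pixels"][150:270,260:412]
cv2.imwrite("pics/c6.png",np.hstack([cv2.resize(a,(400,316)),cv2.resize(b,(400,316))]))
E
```

```text
11.175 [ 0.85876751  0.55378106 -0.10950623] [ 0.53279449 -0.23500598  0.16083244] 0.0016211016744437593
```

View pics/c6.png

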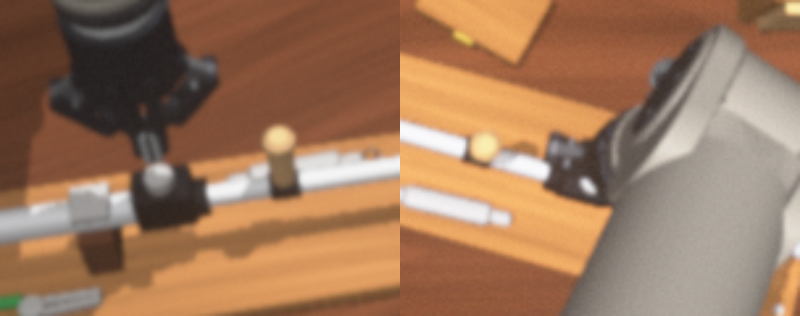

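```bash
python3 - <<'E'
from h import *
from plant import arm, readout, vision
S=np.load("scene0.npz")
for z in(.143,.115):print(z,[((proj(S,st(p,np.array((x,y,z))))-(110,150))*2.63).round() for x,y in((0,0),(0,.01),(0.01,0))])
E
```

```text
0.143 [array([152., 151.]), array([165., 149.]), array([153., 161.])]
0.115 [array([158., 171.]), array([170., 169.]), array([159., 181.])]
```

```bash
python3 - <<'E'
from h import *
from plant import arm, readout, vision
arm.move_l(st(p,(0,-.001,.134)),v=.08)
z=.134
while z>.116:
    s=readout.state();print(s["time"],s["eef_pos"][2].round(4),np.round(s["ft_force"],1))
    if s["ft_force"][2]>15: break
    z-=.002; arm.move_l(st(p,(0,-.001,z)),v=.03)
arm.wait(.2)
arm.move_l(st(p,(0,-.001,.18)),v=.12)
S=vision.snapshot("scene");a=S["pixels"][150:270,110:262]
cv2.imwrite("pics/c7.png",cv2.resize(a,(760,600)))
print(readout.state()["time"])
E
```

```text
11.75 0.1333 [-0.2 -0.   0.4]
12.0 0.1321 [ 0.3 -0.  -0.3]
12.25 0.1302 [ 0.9 -0.3  1. ]
12.5 0.128 [ 0.4 -0.2  0.5]
12.75 0.1259 [-0.   0.1  0.7]
13.0 0.1241 [-0.  -0.3  3.6]
13.25 0.124 [-4.2  1.3 15.9]
14.1333
```

View pics/c7.png

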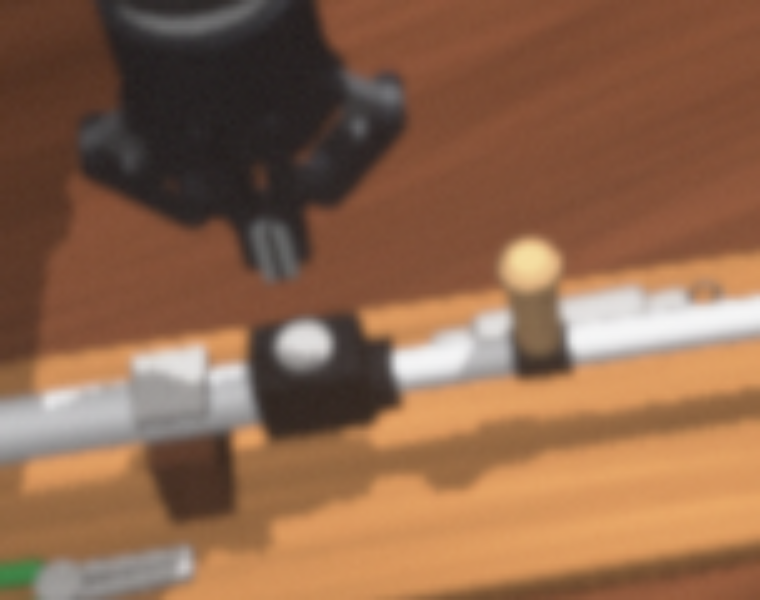

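The button at (303,345) now stands only a few mm above the housing. The hard stop came with the fingertip at 0.107 m, so it is fully pressed. Now the grip.

```bash
python3 - <<'E'
from h import *
from plant import arm, readout, vision
arm.move_l(st(p,(0,.1,.215)),v=.15)
arm.grip(1.0)
arm.move_l(st(p,(0,.1,.112)),v=.1)
s=readout.state();print(s["time"],s["eef_pos"],np.round(s["ft_force"],1))
arm.grip(0.0,60)
s=readout.state();print(s["time"],s["eef_pos"],np.round(s["ft_force"],1),s["opening"])
S=vision.snapshot("scene");a=S["pixels"][130:250,140:292]
cv2.imwrite("pics/c8.png",cv2.resize(a,(760,600)))
E
```

```text
16.9667 [ 0.56047974 -0.13955614  0.11269176] [ 0.6 -0.1  0.6]
17.575 [ 0.55971764 -0.14029961  0.11239789] [-2.  -1.5  3.4] 0.26868558898044104
```

View pics/c8.png

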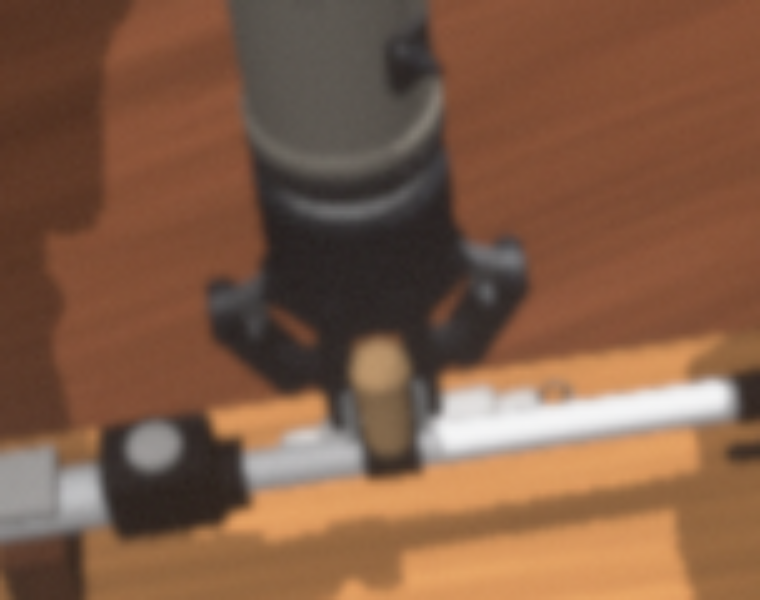

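The shaft is held between the pads (345–425, 410), and the opening reads about 22 mm. Pulling.

```bash
python3 - <<'E'
from h import *
from plant import arm, readout, vision
ys=st(p,(0,1,0))[:2]-st(p,(0,0,0))[:2]
def rep():
    s=readout.state();e=np.array(s["eef_pos"]);f=np.array(s["ft_force"])
    y=(e[:2]-p[:2])@ys;print(round(s["time"],2),"y",y.round(4),"z",e[2].round(4),"Fy",(f[:2]@ys).round(1),"F",f.round(1),round(s["opening"],3),flush=True);return y,f[:2]@ys
y0,_=rep()
for y in(.13,.16,.19,.215):
    arm.move_l(st(p,(0,y,.112)),v=.06); rep()
S=vision.snapshot("scene");a=S["pixels"][110:260,140:340]
cv2.imwrite("pics/c9.png",cv2.resize(a,(800,600)))
E
```

```text
17.62 y 0.099 z 0.1124 Fy -2.7 F [-2.5 -2.1  3.4] 0.265
18.27 y 0.1296 z 0.1124 Fy -2.9 F [-1.2 -2.6  4.8] 0.269
18.93 y 0.1596 z 0.1124 Fy -3.8 F [-1.1 -3.6  5.5] 0.265
19.57 y 0.1896 z 0.1124 Fy -4.3 F [-0.4 -4.3  4.8] 0.26
20.14 y 0.2147 z 0.1124 Fy -4.9 F [ 0.8 -5.4  4.8] 0.266
```

View pics/c9.png

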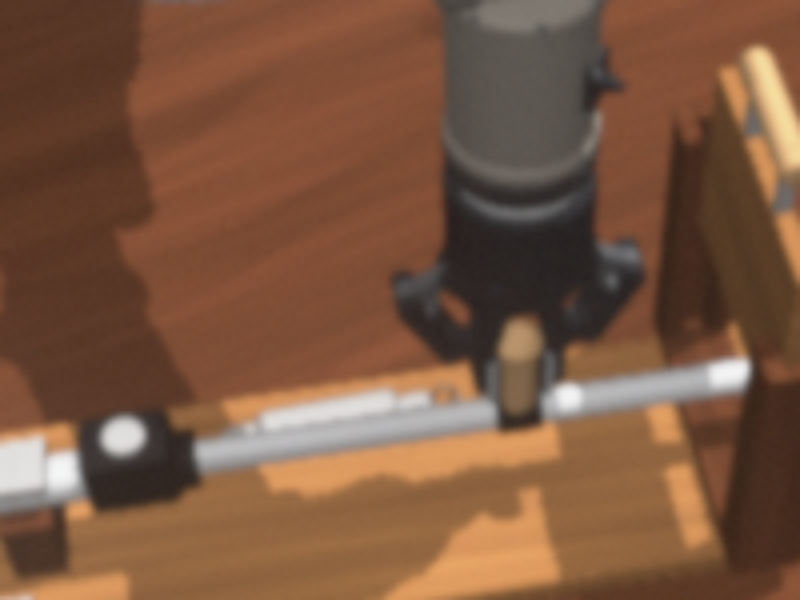

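The pole is past the first stop, still gripped at (520,370), and its tip is going under the raised sash. I'll go on to the second stop.

```bash
python3 - <<'E'
from h import *
from plant import arm, readout, vision
ys=st(p,(0,1,0))[:2]-st(p,(0,0,0))[:2]
def rep():
    s=readout.state();e=np.array(s["eef_pos"]);f=np.array(s["ft_force"])
    y=(e[:2]-p[:2])@ys;print(round(s["time"],2),"y",y.round(4),"z",e[2].round(4),"Fy",(f[:2]@ys).round(1),"F",f.round(1),round(s["opening"],3),flush=True);return y,f[:2]@ys
y=.224;arm.move_l(st(p,(0,y,.112)),v=.05)
while y<.242:
    if rep()[1]<-18: break
    y+=.002;arm.move_l(st(p,(0,y,.112)),v=.02)
arm.wait(.6);rep()
for n in("scene","top"):
    S=vision.snapshot(n);cv2.imwrite(f"pics/{n}9.png",S["pixels"])
a=cv2.imread("pics/scene9.png")[90:290,60:370];b=cv2.imread("pics/top9.png")[120:290,140:430]
cv2.imwrite("pics/ca.png",cv2.resize(a,(800,516)));cv2.imwrite("pics/cb.png",cv2.resize(b,(800,469)))
arm.wait(.3);rep()
E
```

```text
20.52 y 0.2237 z 0.1124 Fy -4.2 F [ 1.5 -4.8  4.4] 0.268
20.77 y 0.2251 z 0.1124 Fy -4.3 F [ 0.6 -4.7  5.2] 0.267
21.02 y 0.227 z 0.1124 Fy -4.7 F [ 0.9 -5.2  4.2] 0.264
21.27 y 0.2289 z 0.1124 Fy -5.7 F [ 0.8 -6.2  4.8] 0.264
21.52 y 0.2291 z 0.1124 Fy -7.8 F [ 0.2 -8.2  5.7] 0.264
21.77 y 0.2291 z 0.1124 Fy -12.1 F [ -1.  -12.3   5.2] 0.267
22.02 y 0.2291 z 0.1123 Fy -14.4 F [ -2.5 -14.2   6. ] 0.267
22.27 y 0.2291 z 0.1123 Fy -17.2 F [ -3.1 -17.    6.5] 0.27
22.52 y 0.2291 z 0.1122 Fy -19.7 F [ -3.6 -19.5   7.1] 0.265
23.12 y 0.229 z 0.1122 Fy -19.3 F [ -3.5 -19.1   6.5] 0.269
23.52 y 0.2291 z 0.1122 Fy -19.6 F [ -3.6 -19.4   7.2] 0.267
```

View pics/ca.png

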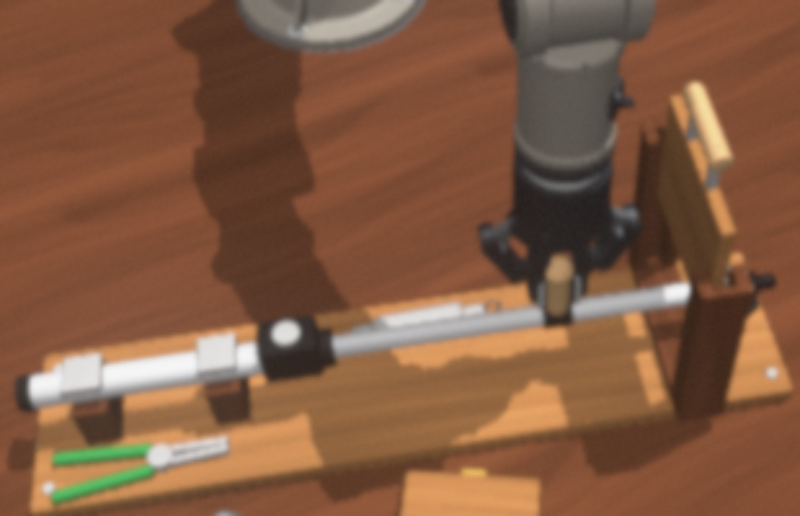

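View pics/cb.png

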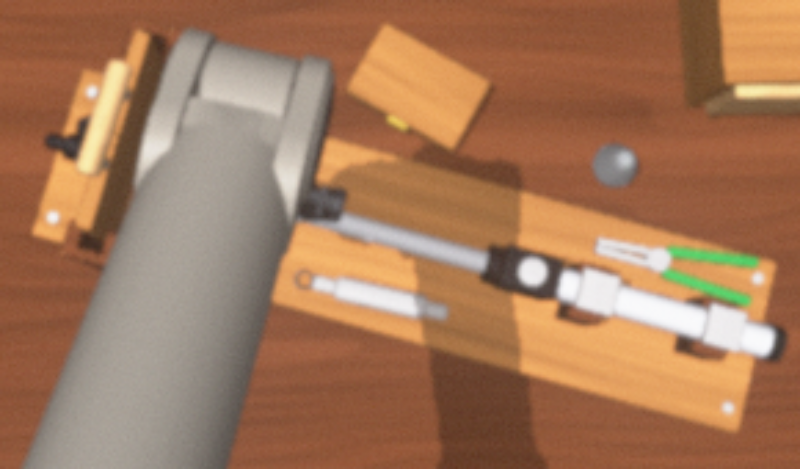

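The hook sticks out beyond the hatch at (765,280) in the scene crop. The sash is up, the button is down and the tackle is undisturbed. The grip travelled 0.099 → 0.229 m, which is 130 mm to a hard stop, and it is steady.

```bash
python3 -c "
from plant import close_job
print(close_job())"
```

```text
the job is handed in; nothing more can be done
None
```

I raised the sash to its end stop, pressed the lock button fully down, and pulled the pole to its second stop. I then handed the job in with the grip still held. No verdict is reported, so this rests on my own checks, about 23.5 s into the 51 s allowed.

- **Sash:** it met a hard stop, and in the picture taken after release the bar ends matched a height of about 0.285 m. In the last pictures it was still up.
- **Lock button:** it stopped hard with the fingertip at 0.107 m, and afterwards it stood only a few mm above its housing.
- **Pole:** the grip moved 130 mm to a hard stop. It held still for about 1 s under roughly 19 N of pull, with the grip force set to 60 N and the hook out past the hatch.
- **Tackle:** the fly box, jig, sinker and pliers look undisturbed in the last pictures. I judged this by eye and did not measure it.

One thing disagreed with the description: the sash bar started about 20 mm higher than the 185 mm given for a shut sash. I grasped it where the pictures showed it, and it still stopped at the described top height.

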